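# Clear the slide and send the carriage to the test head

### The job

On the assembly slide a loose unit stands in the carriage's way to the test head: lift it off and stand it upright in the shallow grey tray. Then slide the carriage gently, all the way to the end stop in front of the test head, and press the start button on the head fully down and let it go. Leave the other loose unit, on the other side of the carriage, where it stands.

Things in the scene. Friction and masses are not known exactly. Their poses are not given: they have to be found in the camera images.
- track: the slide: aluminium base plate 100 x 470 mm with two low rails (24 mm high overall, 80 mm clear between them) and a 42 mm high dark steel stop across each end. Fixed to the bench. Origin at the plate's underside centre, on the bench; its y axis is the direction of travel (roughly the world's y), x points away from the robot. The plate's top, on which the loose units stand, is 12 mm above the bench
- carriage (a joint): position of the carriage along the slide's +y from the slide's middle, in m; runs from -0.165 (against the stop at the -y end) to +0.165 (against the stop at the +y end) and starts near 0. It drags with about 2 N of friction, has no spring and stays where it is left. The carriage is an aluminium plate 104 mm (x) by 110 mm (y), top 36 mm above the bench, with a black unit clamped on it (top 121 mm above the bench) and a grip; these are part of the carriage
- grip (a point): centre of the carriage's grip, a grey plastic block 30 mm along the slide's x, 18 mm along its y, 42 mm high, on a stem at the carriage's edge nearer the robot (32 mm from the slide's centre line); centre 135 mm, top 156 mm above the bench; axes as the slide's
- head: the test head: fixed low grey steel box 75 (x) by 100 (y) by 65 mm high standing behind the slide (beyond it as seen from the robot) at one of its two ends: at the slide's +y end or its -y end, and the carriage must go to that end. On its top the start button (front) and a dark screen (rear), on its front two brass probes pointing at the slide. Origin on the bench under it, 50 mm behind its front face; y as the slide's. A blue stock bin stands behind the other end
- start_top (a point): centre of the top of the start button, a round grey push button of 28 mm diameter in a black housing on the head's top; it is pressed straight down
- start (a joint): travel of the start button in m: 0 up, 0.006 fully down; it springs back, and takes about 4 N to press fully; it counts as pressed beyond 0.004
- unit_l_mid (a point): centre (half-way up) of the loose black unit standing on the slide on the carriage's +y side: a housing 64 mm (its x) by 46 mm (its y) by 85 mm high, 0.25 to 0.5 kg; above 55 mm from its foot it narrows to 44 mm in x and is still 46 mm in y, so it can be gripped across its y faces at any height. z is up
- unit_r_mid (a point): the same for the like unit standing on the slide on the carriage's -y side
- tray_in (a point): centre of the inner floor of the tray, a shallow open grey tray lying between the robot and the slide, to the left or to the right, fixed; 140 mm (its x) by 200 mm (its y) outside, 35 mm high, walls 4 mm thick
Things that resemble listed ones, but are neither listed nor needed, are in the scene too. What is shaped like the part that bears unit_r_mid but green is not meant.

How it is judged:
On the way, in this order (a step that is already met when the one before it is completed fails the run):
1. the unit between the carriage and the test head's end stands upright on the tray's floor, released (((y of head in the frame of track above 0 m and x of unit_l_mid in the frame of tray_in between -0.07 and 0.07 m and y of unit_l_mid in the frame of tray_in between -0.1 and 0.1 m and z of unit_l_mid in the frame of tray_in between 0.035 and 0.05 m and angle between unit_l_mid's own z axis and vertical below 0.12 rad and linear speed of unit_l below 0.03 m/s and contact force between the fingers and unit_l below 0.2 N) or (not (y of head in the frame of track above 0 m) and x of unit_r_mid in the frame of tray_in between -0.07 and 0.07 m and y of unit_r_mid in the frame of tray_in between -0.1 and 0.1 m and z of unit_r_mid in the frame of tray_in between 0.035 and 0.05 m and angle between unit_r_mid's own z axis and vertical below 0.12 rad and linear speed of unit_r below 0.03 m/s and contact force between the fingers and unit_r below 0.2 N))), for 0.2 s.
2. the carriage is against the end stop in front of the test head (((y of head in the frame of track above 0 m and value of joint carriage above 0.159 m) or (not (y of head in the frame of track above 0 m) and value of joint carriage below -0.159 m))), for 0.2 s.
3. the start button is pressed with the carriage there (((y of head in the frame of track above 0 m and value of joint carriage above 0.159 m and value of joint start above 0.004 m) or (not (y of head in the frame of track above 0 m) and value of joint carriage below -0.159 m and value of joint start above 0.004 m))), for 0.05 s.
At the end, for the whole second after the job is handed in: The unit that was in the way stands upright (0.12 rad) on the tray's floor, released and still; the carriage is within 6 mm of its end of travel at the test head; the button was pressed and is up again; the other unit stands upright within 20 mm of its start (((y of head in the frame of track above 0 m and x of unit_l_mid in the frame of tray_in between -0.07 and 0.07 m and y of unit_l_mid in the frame of tray_in between -0.1 and 0.1 m and z of unit_l_mid in the frame of tray_in between 0.035 and 0.05 m and angle between unit_l_mid's own z axis and vertical below 0.12 rad and linear speed of unit_l below 0.03 m/s and contact force between the fingers and unit_l below 0.2 N and value of joint carriage above 0.159 m and distance of unit_r_mid from where it was at the start of the episode below 0.02 m and angle between unit_r_mid's own z axis and vertical below 0.15 rad) or (not (y of head in the frame of track above 0 m) and x of unit_r_mid in the frame of tray_in between -0.07 and 0.07 m and y of unit_r_mid in the frame of tray_in between -0.1 and 0.1 m and z of unit_r_mid in the frame of tray_in between 0.035 and 0.05 m and angle between unit_r_mid's own z axis and vertical below 0.12 rad and linear speed of unit_r below 0.03 m/s and contact force between the fingers and unit_r below 0.2 N and value of joint carriage below -0.159 m and distance of unit_l_mid from where it was at the start of the episode below 0.02 m and angle between unit_l_mid's own z axis and vertical below 0.15 rad)) and value of joint start below 0.002 m); the robot touches nothing.
It fails at once if the other unit is shifted by more than 20 mm or tipped ((y of head in the frame of track above 0 m and (distance of unit_r_mid from where it was at the start of the episode above 0.02 m or angle between unit_r_mid's own z axis and vertical above 0.3 rad)) or (not (y of head in the frame of track above 0 m) and (distance of unit_l_mid from where it was at the start of the episode above 0.02 m or angle between unit_l_mid's own z axis and vertical above 0.3 rad))).
It fails at once if the carriage is flung: it moves faster than 0.45 m/s (velocity of joint carriage above 0.45 m/s or velocity of joint carriage below -0.45 m/s).
It also fails if it takes over 64 s, if anything falls off the work surface, if the arm or the gripper's body presses on something with over 40 N, if the wrist force passes 120 N, or if a joint passes its speed limit or range.

### The arm

A 6-joint arm with a two-finger parallel gripper is mounted at the origin on the work surface. World frame = base frame: x ahead of the robot, y to its left, z up, the work surface at z = 0. Lengths are in m, angles in rad, forces in N, time in s.
With the tool pointing down it reaches from about 0.25 to 0.775 m from the base axis. Payload 4 kg.
Tool frame: the origin (TCP) lies on the centre line of the jaws, within the pads' length; the fingertips stand 22 mm ahead of it and the grasp point (between the pads) lies 3 mm ahead of it; z points along the fingers, y is the line along which they close (so a half turn about z gives the same grasp; the last joint's range is limited). The gripper opens to 85 mm and grips with 20 to 120 N. Pads are 22 mm wide; open, the fingers measure 114 mm over their backs; the gripper's body (76 mm by 85 mm) begins 54 mm behind the grasp point. The pads swing forward as they close: fully open they stand 13 mm farther back than shut.
Start: joints at [1.154, 0.087, 1.371, -0, 1.684, -0.103], TCP at [0.17, 0.523, 0.253] pointing down, gripper open.
Joint ranges: [-3.1, 3.1], [-0.76, 2.03], [0.27, 2.55], [-1.08, 4.22], [0.17, 2.65], [-2.57, 2.57]. Speed limits (rad/s): [2.79, 2.79, 3.14, 3.14, 3.14, 3.14].

### API

Orientations are given as a 3x3 rotation matrix whose columns are the frame's x, y, z axes.
In Python, from cell import readout, read_camera, camera_params, manip gives the robot as it stands. The module is installed in compiled form; this text tells all that it offers.
- The arm moves only by the shell command python3 -m jog 'ROWS'. ROWS is JSON, a list that holds one entry, the list of rows, each a list of 5 numbers: the finger opening in cm, from 0 to 8.54, then the shift along the tool's x, y, z in cm, then the turn about the tool's z in rad. A call has exactly 8 rows; each row is the pose to reach, as a shift and turn from the pose commanded when the call began, along the tool's axes at that moment; what a row does not reach only later rows make up. A row lasts 1/8 s, in which the tool goes at most 62.5 mm and 10.7 degrees, less where a joint would pass 70% of its speed; a pose out of reach is approached as far as the arm can. A call with a gripper value outside its range is refused whole. The fingers move at their own pace and stop on an object; the grip force is fixed at half the most. Time passes only in rows, so rows that repeat a pose let the fingers close, or fill a call up. It gives the time, the measured TCP pose, the force, the opening and the grip force at its end, in the units of the state.
- readout.get_state(): the state, without advancing time (a new reading comes with each control period).
- read_camera(name): name is "scene" or "top" or "wrist"; returns (picture, depth): 400x640x3 uint8, red, green, blue; 400x640 float32, m along the optical axis (not along the pixel's ray), 0 where there is no reading.
- camera_params(name): a dict with "vfov" (degrees; the focal length in pixels is half the picture's height over the tangent of half this angle, whatever the lens; pixels are square), "cx", "cy" (the principal point, pixels), "k1" (the pictures are not rectified: a ray, as slopes to the right and down, at radius r is drawn at 1 + k1 r^2 times it, then the intrinsics apply), "extrinsics" (4x4, takes a point from world to camera coordinates). Camera axes: x right, y down, z forward; pixel columns grow to the right and rows downward; lengths in m; the calibration is good to about 2 mm. A picture is of the moment at which its call begins: read the wrist's pose just before it. camera_params takes no time and is no camera call; for the wrist camera it gives the pose at the moment of the call.
- manip.close_job(): hands the job in; it is judged then, once.
The state is a dict: "t": time; "joints": joint angles; "joint_velocities": joint speeds; "effort": joint torques, N m; "eef_pos": TCP position; "ee_rot": TCP orientation; "force": force on the tool from outside, world axes, zero at the start; "moment": the same for the moment, N m; "grip_width": finger opening in m; "gripper_force": force on a finger pad.
Only numpy, scipy, OpenCV 4.12 (cv2) and the standard library are available. Lean on these libraries where they do the work, as an engineer would, in place of code of your own. Each camera call takes 0.05 s, during which the arm holds its last target. There are 200 camera calls.

## Working session

There is one attempt and no reset: what is moved stays moved. The work goes in short steps, Python scripts to look and compute and a shell command to move; the robot and the scene stay as the last step left them, time stands still between calls to the robot, and variables do not carry over. Pictures are saved under pics/ and viewed, at most 10 in all, crops included, and the job is handed in when it is done.

```bash
mkdir -p pics; cat > h.py <<'E'
import numpy as np, cv2
from cell import readout, read_camera, camera_params, manip
def cam(name):
    p=camera_params(name); im,d=read_camera(name)
    f=200/np.tan(np.radians(p["vfov"])/2)
    K=np.array([[f,0,p["cx"]],[0,f,p["cy"]],[0,0,1]]); D=np.array([p["k1"],0,0,0.])
    v,u=np.mgrid[0:400,0:640]
    uv=np.stack([u,v],-1).reshape(-1,1,2).astype(np.float64)
    s=cv2.undistortPoints(uv,K,D).reshape(400,640,2)
    X=np.dstack([s*d[...,None],d]); E=np.array(p["extrinsics"])
    W=(X-E[:3,3])@E[:3,:3]   # R^T (X-t)
    W[d<=0]=np.nan
    return im,W
def save(im,fn): cv2.imwrite("pics/"+fn,cv2.cvtColor(im,cv2.COLOR_RGB2BGR))
E
python3 - <<'E'
from h import *
for n in("scene","top"):
    im,W=cam(n); save(im,n+"0.png"); np.savez(n+"0.npz",im=im,W=W)
s=readout.get_state(); print(s["eef_pos"],s["ee_rot"],s["t"],s["force"])
E
```

```text
[0.16960655 0.5227498  0.25222536] [[-9.51173133e-01  3.08656745e-01 -8.27754091e-04]
 [ 3.08657792e-01  9.51171225e-01 -1.91531322e-03]
 [ 1.96161530e-04 -2.07728722e-03 -9.99997823e-01]] 0.1 [ 0.72954563 -0.16091118  0.79839444]
```

View pics/scene0.png

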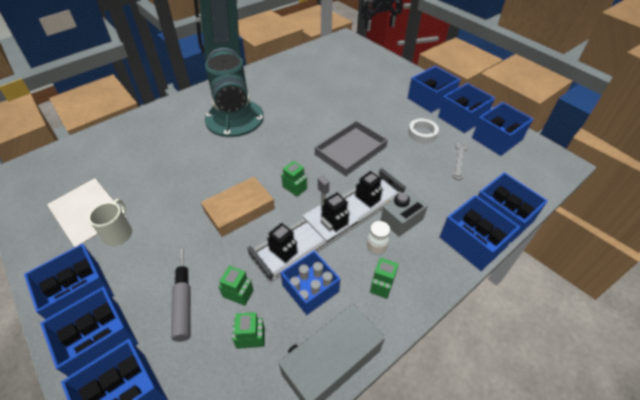

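View pics/top0.png

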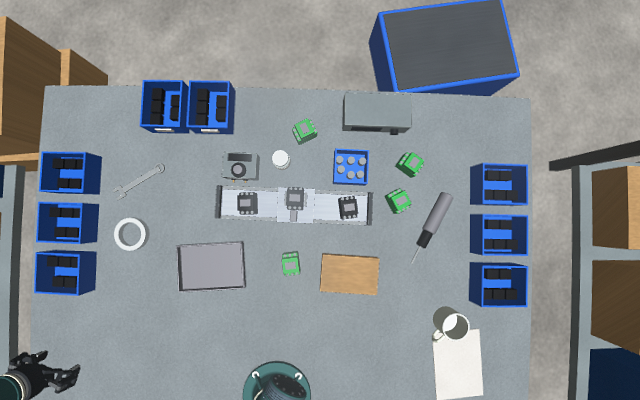

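The head (239,166 in top) is at the left, the +y end. The blue bin (350,167) stands at the other end. These could be taken for the target:
- black unit at (246,202), on the +y side of the carriage: **unit_l, the one to move**
- black unit clamped on the carriage at (295,198)
- black unit at (348,207): unit_r, to be left alone
- green look-alikes at (290,264), (304,130), (410,163) and (399,200)

The tray is at (211,266), and the wooden block at (349,273) is not it.

```bash
python3 - <<'E'
from h import *
z=np.load("top0.npz"); im,W=z["im"],z["W"]
save(cv2.resize(im[140:300,165:385],None,fx=3.5,fy=3.5,interpolation=cv2.INTER_CUBIC),"crop.png")
def blob(name,u0,u1,v0,v1,zlo,zhi):
    w=W[v0:v1,u0:u1].reshape(-1,3); w=w[(w[:,2]>zlo)&(w[:,2]<zhi)]
    if len(w)<4: print(name,len(w)); return
    r=cv2.minAreaRect((w[:,:2]*1000).astype(np.float32))
    print(name,len(w),"rect",np.round(r[0],1),np.round(r[1],1),round(r[2],1),"zmed",round(float(np.median(w[:,2])),4),"ext",np.round(w.min(0),3),np.round(w.max(0),3))
blob("unit_l",230,265,185,225,.09,.105)
blob("unit_l_low",230,265,185,225,.05,.105)
blob("unit_r",332,365,188,228,.09,.105)
blob("carr unit",280,312,180,215,.115,.13)
blob("grip",280,312,200,230,.145,.165)
blob("stop+",210,228,180,225,.03,.05)
blob("stop-",360,380,180,230,.03,.05)
blob("head",215,265,145,185,.055,.075)
blob("button",225,255,150,185,.076,.12)
blob("tray",170,255,235,300,.025,.045)
blob("trayfloor",190,235,250,285,-.01,.02)
blob("carr",265,325,180,230,.03,.04)
blob("track",205,385,175,235,.02,.03)
E
```

```text
unit_l 265 rect [582.5  96.4] [43.  46.3] 1.7 zmed 0.0966 ext [0.56  0.073 0.09 ] [0.604 0.12  0.101]
unit_l_low 398 rect [582.1  96.5] [64.5 46.5] 1.7 zmed 0.0952 ext [0.549 0.073 0.051] [0.615 0.12  0.101]
unit_r 252 rect [ 577.4 -198.6] [43.8 46.2] 8.4 zmed 0.0971 ext [ 0.554 -0.222  0.091] [ 0.601 -0.173  0.102]
carr unit 260 rect [599.2 -44.3] [42.4 46.7] 0.3 zmed 0.121 ext [ 0.578 -0.068  0.115] [ 0.621 -0.021  0.128]
grip 79 rect [549.2 -43.5] [29.5 16.3] 1.7 zmed 0.1555 ext [ 0.534 -0.052  0.15 ] [ 0.564 -0.035  0.159]
stop+ 159 rect [585.  191.2] [99.4 13.7] 0.2 zmed 0.0406 ext [0.535 0.184 0.03 ] [0.635 0.198 0.049]
stop- 157 rect [ 594.6 -263.5] [136.   30.2] 11.4 zmed 0.0415 ext [ 0.527 -0.274  0.03 ] [ 0.662 -0.237  0.047]
head 741 rect [691.4 125.1] [101.9  81.1] 87.4 zmed 0.0647 ext [0.65  0.074 0.055] [0.732 0.176 0.075]
button 123 rect [678.1 123.8] [38.4 41.2] 1.5 zmed 0.0839 ext [0.659 0.103 0.076] [0.697 0.144 0.091]
tray 398 rect [389.4 208.6] [142.1 199.5] 5.0 zmed 0.0338 ext [0.313 0.104 0.025] [0.466 0.312 0.04 ]
trayfloor 1564 rect [384.1 208.9] [105.4 139.6] 1.9 zmed 0.0037 ext [ 0.329  0.138 -0.003] [0.438 0.28  0.01 ]
carr 741 rect [581.3 -43.7] [110.2 103.9] 88.9 zmed 0.0356 ext [ 0.528 -0.099  0.03 ] [0.634 0.011 0.04 ]
track 760 rect [604.3 -38. ] [449.9 149. ] 89.5 zmed 0.0239 ext [ 0.528 -0.263  0.02 ] [0.677 0.188 0.03 ]
```

View pics/crop.png

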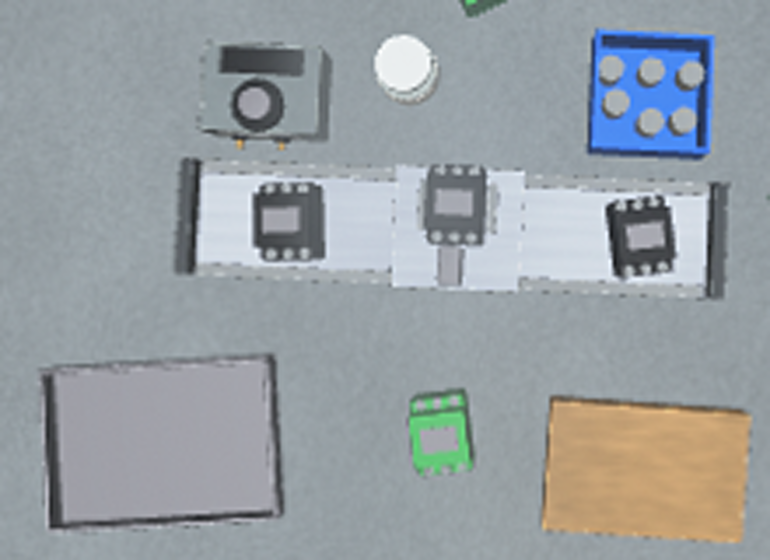

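Every size and height matches the description: unit_l is 43x46 mm at the top and z 0.097, the tray is 142x200 mm, and the grip is 30x16 mm at z 0.156. The crop shows unit_l at (290,222) between the carriage and the +y stop, with the head above it. I'm moving there now.

```bash
cat >> h.py <<'E'
def go(x,y,z,yaw_y):
    "residual to TCP target, in tool axes (cm) and turn; yaw_y: wanted world angle of tool y, deg"
    s=readout.get_state(); R=np.array(s["ee_rot"]); p=np.array(s["eef_pos"])
    d=R.T@(np.array([x,y,z])-p)*100; a=np.degrees(np.arctan2(R[1,1],R[0,1]))
    print("t %.2f pos %s F %s w %.4f gf %.1f"%(s["t"],np.round(p,4),np.round(s["force"],1),s["grip_width"],s["gripper_force"]))
    print("shift cm",np.round(d,2),"turn",round(-np.radians(yaw_y-a),3))
E
python3 -m jog '[[[8.5,-3,-1.6,0,0],[8.5,-8,-4.2,0,-0.1],[8.5,-13.2,-7,0,-0.2],[8.5,-18.6,-9.8,0,-0.344],[8.5,-24,-12.6,0,-0.344],[8.5,-29.4,-15.4,0,-0.344],[8.5,-34.8,-18.2,0,-0.344],[8.5,-40,-21,0,-0.344]]]'
python3 -c "from h import *; go(.582,.0965,.19,91.7)"
```

```text
t: 1.1
eef_pos: [0.4864, 0.1982, 0.2528]
ee_rot: [[-1.0, -0.03, -0.001], [-0.03, 1.0, 0.0], [0.001, 0.0, -1.0]]
force: [0.1, 1.0, 0.4]
grip_width: 0.0852
gripper_force: 0.0
t 1.10 pos [0.4864 0.1982 0.2528] F [0.1 1.  0.4] w 0.0852 gf 0.0
shift cm [ -9.26 -10.46   6.28] turn 0.0
```

```bash
python3 -m jog '[[[8.5,-2.5,-2.8,1,0],[8.5,-5,-5.6,2.2,0],[8.5,-7.5,-8.4,4,0],[8.5,-9,-10.2,5.5,0],[8.5,-9.26,-10.46,6.3,0],[8.5,-9.26,-10.46,6.3,0],[8.5,-9.26,-10.46,6.3,0],[8.5,-9.26,-10.46,6.3,0]]]' >/dev/null
python3 - <<'E'
from h import *
go(.582,.0965,.073,91.7)
im,W=cam("wrist"); save(im,"w1.png")
w=W.reshape(-1,3); m=(w[:,2]>.088)&(w[:,2]<.106)&(abs(w[:,0]-.58)<.06)&(abs(w[:,1]-.0965)<.05)
r=cv2.minAreaRect((w[m][:,:2]*1000).astype(np.float32)); print(m.sum(),r,w[m].min(0),w[m].max(0))
E
```

```text
t 2.10 pos [0.5811 0.0991 0.1915] F [ 0.2 -0.5  0.2] w 0.0851 gf 0.0
shift cm [-0.06 -0.27 11.85] turn 0.002
2778 ((583.4794921875, 95.49885559082031), (44.201133728027344, 45.606685638427734), 2.957427501678467) [0.5603263  0.07199471 0.08800829] [0.60592609 0.1192814  0.1006437 ]
```

View pics/w1.png

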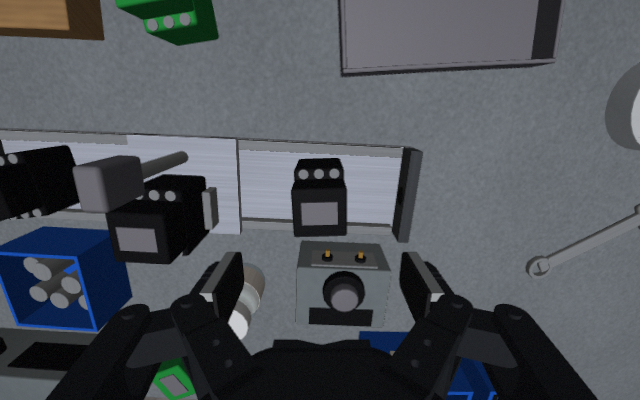

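The wrist view shows unit_l at (320,197) between the jaws, and its measured position agrees with the top camera to 1 mm. Next I descend and grip.

```bash
python3 -m jog '[[[8.5,-0.1,-0.3,1.5,0],[8.5,-0.15,-0.3,4,0],[8.5,-0.15,-0.3,6.5,0],[8.5,-0.15,-0.3,9,0],[8.5,-0.15,-0.3,11,0],[8.5,-0.15,-0.3,11.8,0],[8.5,-0.15,-0.3,11.8,0],[8.5,-0.15,-0.3,11.8,0]]]' |head -2
python3 -m jog '[[[3,-0,0,0,0],[3,0,0,0,0],[3,0,0,0,0],[3,0,0,0,0],[3,0,0,0,0],[3,0,0,0,0],[3,0,0,0,0],[3,0,0,0,0]]]'
python3 -c "from h import *; go(.389,.2085,.19,94)"
```

```text
t: 3.15
eef_pos: [0.5834, 0.0953, 0.0734]
t: 4.15
eef_pos: [0.5834, 0.0955, 0.0733]
ee_rot: [[-1.0, -0.03, 0.002], [-0.03, 1.0, 0.001], [-0.002, 0.001, -1.0]]
force: [-0.1, 1.8, 5.7]
grip_width: 0.0453
gripper_force: 62.1
t 4.15 pos [0.5834 0.0955 0.0733] F [-0.1  1.8  5.7] w 0.0453 gf 62.1
shift cm [ 19.06  11.89 -11.7 ] turn -0.039
```

Gripped at 45 mm width and 62 N. Next: lift and carry to the tray.

```bash
python3 -m jog '[[[3,0,0,-2,0],[3,0,0,-5,0],[3,1,0.6,-7.5,0],[3,4,2.5,-8,0],[3,8,5,-8,-0.04],[3,12,7.5,-8,-0.04],[3,16,10,-8,-0.04],[3,18.2,11.4,-8,-0.04]]]' |head -2
python3 -m jog '[[[3,0.8,0.5,0,0],[3,0.8,0.5,0,0],[3,0.8,0.5,0,0],[3,0.8,0.5,0,0],[3,0.8,0.5,0,0],[3,0.8,0.5,2,0],[3,0.8,0.5,4,0],[3,0.8,0.5,5,0]]]'
python3 -c "from h import *; go(.389,.2085,.0645,94)"
```

```text
t: 5.15
eef_pos: [0.3941, 0.2036, 0.15]
t: 6.15
eef_pos: [0.3886, 0.2077, 0.1011]
ee_rot: [[-0.998, -0.07, -0.002], [-0.07, 0.998, -0.001], [0.002, -0.001, -1.0]]
force: [0.5, 0.3, -4.2]
grip_width: 0.0452
gripper_force: 61.8
t 6.15 pos [0.3886 0.2077 0.1011] F [ 0.5  0.3 -4.2] w 0.0452 gf 61.8
shift cm [-0.05  0.08  3.66] turn 0.0
```

```bash
python3 -m jog '[[[3,0,0,0.5,0],[3,0,0,1.5,0],[3,0,0,2.4,0],[3,0,0,3,0],[3,0,0,3.3,0],[3,0,0,3.4,0],[3,0,0,3.5,0],[3,0,0,3.5,0]]]'
```

```text
t: 7.15
eef_pos: [0.3892, 0.2082, 0.0675]
ee_rot: [[-0.998, -0.07, 0.0], [-0.07, 0.998, 0.0], [-0.0, 0.0, -1.0]]
force: [0.9, -0.5, -3.8]
grip_width: 0.0454
gripper_force: 61.8
```

```bash
python3 -m jog '[[[3,0,0,0.1,0],[3,0,0,0.15,0],[3,0,0,0.2,0],[3,0,0,0.25,0],[3,0,0,0.25,0],[3,0,0,0.25,0],[3,0,0,0.25,0],[3,0,0,0.25,0]]]'
```

```text
t: 8.15
eef_pos: [0.3891, 0.2082, 0.0653]
ee_rot: [[-0.998, -0.07, 0.0], [-0.07, 0.998, 0.0], [-0.0, 0.0, -1.0]]
force: [-3.5, -0.4, 4.4]
grip_width: 0.0456
gripper_force: 62.3
```

It has contact, so I release and rise.

```bash
python3 -m jog '[[[8.5,0,0,0,0],[8.5,0,0,0,0],[8.5,0,0,0,0],[8.5,0,0,0,0],[8.5,0,0,0,0],[8.5,0,0,0,0],[8.5,0,0,0,0],[8.5,0,0,0,0]]]'|tail -3
python3 -m jog '[[[8.5,0,0,-1,0],[8.5,0,0,-3,0],[8.5,0,0,-6,0],[8.5,0,0,-9,0],[8.5,0,0,-12,0],[8.5,0,0,-15,0],[8.5,0,0,-16,0],[8.5,0,0,-16,0]]]' |tail -3
python3 - <<'E'
from h import *
im,W=cam("top"); w=W.reshape(-1,3)
for n,c,zl,zh in(("unit_l",(.389,.2085),.06,.11),("unit_r",(.577,-.1986),.085,.11),("grip",(.549,-.0435),.145,.165),("carr",(.581,-.044),.03,.04)):
    m=(abs(w[:,0]-c[0])<.055)&(abs(w[:,1]-c[1])<.06)&(w[:,2]>zl)&(w[:,2]<zh)
    print(n,m.sum(),np.round(np.nanmedian(w[m],0),4),cv2.minAreaRect((w[m][:,:2]*1000).astype(np.float32)) if m.sum()>3 else "")
go(.549,-.0435,.25,91)
E
```

```text
force: [-0.3, -0.6, -0.1]
grip_width: 0.0853
gripper_force: 0.0
force: [-0.0, 0.2, -0.2]
grip_width: 0.0851
gripper_force: 0.0
unit_l 266 [0.3978 0.2044 0.0882] ((393.8992919921875, 207.52395629882812), (53.00637435913086, 47.565547943115234), 4.71602725982666)
unit_r 252 [ 0.5774 -0.1987  0.097 ] ((577.4307250976562, -198.7184295654297), (43.71415710449219, 46.56721496582031), 8.358410835266113)
grip 79 [ 0.5503 -0.0435  0.1548] ((549.1856689453125, -43.469791412353516), (29.52431869506836, 16.08661651611328), 1.7389576435089111)
carr 744 [ 0.5665 -0.0544  0.0355] ((581.24072265625, -43.735069274902344), (110.14159393310547, 104.0975570678711), 88.9148941040039)
t 10.20 pos [0.3888 0.208  0.2242] F [-0.3 -0.1  0.5] w 0.0848 gf 0.0
shift cm [-14.22 -26.21  -2.59] turn 0.053
```

The unit stands upright in the tray at about (0.39, 0.208), with its top at 0.088. unit_r has not moved. Next is the carriage's grip.

```bash
python3 -m jog '[[[8.5,-1.4,-2.6,0,0],[8.5,-3.5,-6.5,0,0.087],[8.5,-6,-11.2,0,0.087],[8.5,-8.6,-16,0,0.087],[8.5,-11,-20.5,0,0.087],[8.5,-13.2,-24.3,0,0.087],[8.5,-14.2,-26.2,0,0.087],[8.5,-14.2,-26.2,0,0.087]]]' |head -2
python3 -c "from h import *; go(.549,-.0435,.138,89)"
```

```text
t: 11.2
eef_pos: [0.5488, -0.0438, 0.2231]
t 11.20 pos [ 0.5488 -0.0438  0.2231] F [ 0.   0.5 -0.8] w 0.0850 gf 0.0
shift cm [-0.05  0.02  8.51] turn -0.001
```

```bash
python3 -m jog '[[[8.5,0,0,1.5,0],[8.5,0,0,3.5,0],[8.5,0,0,5.5,0],[8.5,0,0,7.5,0],[8.5,0,0,8.3,0],[8.5,0,0,8.3,0],[8.5,0,0,8.3,0],[8.5,0,0,8.3,0]]]'|head -4
python3 -m jog '[[[1,0,0,0,0],[1,0,0,0,0],[1,0,0,0,0],[1,0,0,0,0],[1,0,0,0,0],[1,0,0,0,0],[1,0,0,0,0],[1,0,0,0,0]]]'
```

```text
t: 12.2
eef_pos: [0.5496, -0.0433, 0.1429]
ee_rot: [[-1.0, 0.017, 0.002], [0.017, 1.0, -0.0], [-0.002, -0.0, -1.0]]
force: [-0.0, -1.0, 0.5]
t: 13.2
eef_pos: [0.5491, -0.0432, 0.142]
ee_rot: [[-1.0, 0.017, 0.0], [0.017, 1.0, 0.0], [-0.0, 0.0, -1.0]]
force: [-0.0, 1.2, 1.0]
grip_width: 0.0175
gripper_force: 61.6
```

```bash
python3 -m jog '[[[1,0,0.8,0,0],[1,0,2.3,0,0],[1,0,4.1,0,0],[1,0,6,0,0],[1,0,8,0,0],[1,0,10,0,0],[1,0,12,0,0],[1,0,13.5,0,0]]]'
python3 -m jog '[[[1,0,0.8,0,0],[1,0,1.4,0,0],[1,0,1.9,0,0],[1,0,2.3,0,0],[1,0,2.7,0,0],[1,0,3.0,0,0],[1,0,3.2,0,0],[1,0,3.2,0,0]]]'
```

```text
t: 14.2
eef_pos: [0.5516, 0.0933, 0.142]
ee_rot: [[-1.0, 0.016, 0.001], [0.016, 1.0, 0.0], [-0.001, 0.0, -1.0]]
force: [1.4, -2.5, 1.6]
grip_width: 0.0171
gripper_force: 61.7
t: 15.2
eef_pos: [0.5522, 0.1241, 0.142]
ee_rot: [[-1.0, 0.017, 0.001], [0.017, 1.0, 0.001], [-0.001, 0.001, -1.0]]
force: [3.1, -0.9, 2.2]
grip_width: 0.0175
gripper_force: 61.7
```

```bash
python3 -m jog '[[[1,0,0.1,0,0],[1,0,0.2,0,0],[1,0,0.3,0,0],[1,0,0.4,0,0],[1,0,0.5,0,0],[1,0,0.5,0,0],[1,0,0.5,0,0],[1,0,0.5,0,0]]]'
```

```text
t: 16.2
eef_pos: [0.5522, 0.1275, 0.1419]
ee_rot: [[-1.0, 0.017, 0.0], [0.017, 1.0, -0.002], [-0.0, -0.002, -1.0]]
force: [4.0, -5.3, 2.5]
grip_width: 0.0174
gripper_force: 61.8
```

```bash
python3 -m jog '[[[1,0,0.1,0,0],[1,0,0.2,0,0],[1,0,0.3,0,0],[1,0,0.3,0,0],[1,0,0.3,0,0],[1,0,0.3,0,0],[1,0,0.3,0,0],[1,0,0.3,0,0]]]'
```

```text
t: 17.2
eef_pos: [0.5522, 0.1276, 0.142]
ee_rot: [[-1.0, 0.019, -0.0], [0.019, 1.0, -0.007], [0.0, -0.007, -1.0]]
force: [2.8, -14.5, 3.9]
grip_width: 0.0173
gripper_force: 61.6
```

It is at the stop: position unchanged while the force rose to 14 N. I relax, release, rise, and measure the button.

```bash
python3 -m jog '[[[1,0,-0.3,0,0],[1,0,-0.3,0,0],[8.5,0,-0.3,0,0],[8.5,0,-0.3,0,0],[8.5,0,-0.3,0,0],[8.5,0,-0.3,0,0],[8.5,0,-0.3,0,0],[8.5,0,-0.3,0,0]]]'|tail -3
python3 -m jog '[[[8.5,0,-0.3,-1,0],[8.5,0,-0.3,-3,0],[8.5,0,-0.3,-5,0],[8.5,0,-0.3,-7,0],[8.5,3,-0.3,-7.5,0],[8.5,7,-0.3,-7.5,0],[8.5,11,-0.3,-7.5,0],[8.5,12,-0.3,-7.5,0]]]' |head -2
python3 - <<'E'
from h import *
im,W=cam("top"); save(cv2.resize(im[130:290,165:385],None,fx=3.5,fy=3.5),"crop2.png")
w=W.reshape(-1,3)
for n,c,zl,zh in(("button",(.678,.124),.087,.1),("housing",(.678,.124),.072,.087),("carr",(.585,.125),.03,.038),("unit_r",(.577,-.1986),.085,.11),("grip",(.552,.1276),.145,.165)):
    m=(abs(w[:,0]-c[0])<(.03 if c[0]>.6 else .058))&(abs(w[:,1]-c[1])<.058)&(w[:,2]>zl)&(w[:,2]<zh)
    print(n,m.sum(),np.round(np.nanmedian(w[m],0),4),np.round(w[m].max(0),4) if m.any() else "",cv2.minAreaRect((w[m][:,:2]*1000).astype(np.float32)) if m.sum()>3 else "")
W0=np.load("top0.npz")["W"]; hh=[f"{int(a*1000)}" for a in W0[150:185:2,239,2]]; print(hh)
go(.675,.124,.16,89)
E
```

```text
force: [-0.3, -0.3, 0.9]
grip_width: 0.0849
gripper_force: 0.0
t: 19.2
eef_pos: [0.4306, 0.1277, 0.218]
button 18 [0.678  0.1273 0.0879] [0.6872 0.1363 0.0909] ((677.5220336914062, 126.91604614257812), (18.799461364746094, 20.257041931152344), 47.0521240234375)
housing 157 [0.6773 0.1224 0.0779] [0.7003 0.1448 0.0868] ((678.266845703125, 125.52435302734375), (42.146888732910156, 41.12038803100586), 46.487159729003906)
carr 580 [0.568  0.1027 0.0352] [0.6353 0.1826 0.038 ] ((583.9337768554688, 126.75276947021484), (111.28327941894531, 103.32183837890625), 88.99102783203125)
unit_r 253 [ 0.5774 -0.1987  0.0966] [ 0.6008 -0.1732  0.1022] ((577.4928588867188, -198.67568969726562), (43.82876205444336, 46.04489517211914), 8.532003402709961)
grip 85 [0.5513 0.1258 0.1546] [0.5675 0.137  0.1591] ((552.4116821289062, 127.44152069091797), (18.157915115356445, 30.331501007080078), 87.41617584228516)
['0', '-2', '65', '65', '67', '64', '65', '74', '85', '85', '86', '90', '75', '76', '62', '0', '0', '3']
t 19.25 pos [0.4306 0.1277 0.218 ] F [-0.3 -0.1  0.4] w 0.0853 gf 0.0
shift cm [-2.443e+01  2.000e-02  5.840e+00] turn 0.001
```

View pics/crop2.png

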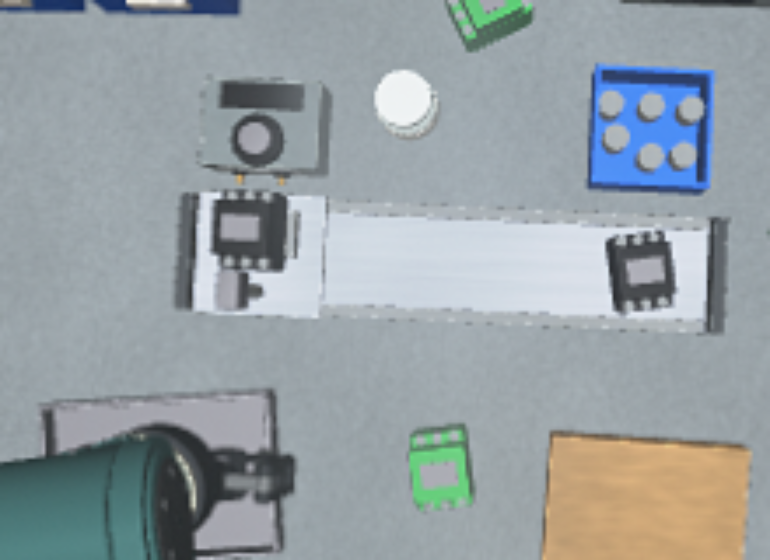

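The carriage is against the left stop at (190,252), and unit_r is undisturbed at (641,272). The button at (257,138) in the crop works out to (0.678, 0.124), top about 0.087. I'm closing the fingers and going above it.

```bash
python3 -m jog '[[[0,-2,0,0,0],[0,-6,0,0,0],[0,-10.5,0,0,0],[0,-15,0,0,0],[0,-19.5,0,0,0],[0,-23,0,0,0],[0,-24.7,0,0,0],[0,-24.7,0,0,0]]]' |head -2
python3 - <<'E'
from h import *
im,W=cam("wrist"); save(im,"w2.png")
go(.678,.124,.109,89)
E
```

```text
t: 20.25
eef_pos: [0.6806, 0.123, 0.2154]
t 20.30 pos [0.6797 0.1232 0.2158] F [ 0.4  0.4 -0.5] w -0.0000 gf 0.0
shift cm [ 0.16  0.08 10.68] turn 0.0
```

View pics/w2.png

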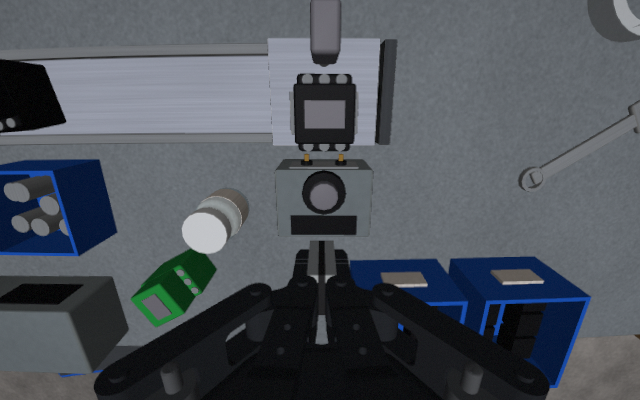

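The button at (323,193) lines up with the closed fingers (column about 321). I descend to just above it, then press in small steps.

```bash
python3 -m jog '[[[0,0.15,0.08,1.5,0],[0,0.15,0.08,3.5,0],[0,0.15,0.08,5.5,0],[0,0.15,0.08,7.5,0],[0,0.15,0.08,9,0],[0,0.15,0.08,9.8,0],[0,0.15,0.08,10,0],[0,0.15,0.08,10,0]]]' |sed -n 1,4p
python3 -m jog '[[[0,0,0,0.2,0],[0,0,0,0.4,0],[0,0,0,0.6,0],[0,0,0,0.8,0],[0,0,0,1,0],[0,0,0,1.1,0],[0,0,0,1.1,0],[0,0,0,1.1,0]]]'
```

```text
t: 21.3
eef_pos: [0.6778, 0.1244, 0.1175]
ee_rot: [[-1.0, 0.017, 0.001], [0.017, 1.0, 0.0], [-0.001, 0.0, -1.0]]
force: [0.3, -0.7, 0.2]
t: 22.3
eef_pos: [0.6774, 0.1244, 0.1061]
ee_rot: [[-1.0, 0.017, 0.0], [0.017, 1.0, 0.0], [-0.0, 0.0, -1.0]]
force: [-0.8, -1.0, 1.5]
grip_width: 0.0002
gripper_force: 1.2
```

```bash
python3 -m jog '[[[0,0,0,0.1,0],[0,0,0,0.2,0],[0,0,0,0.3,0],[0,0,0,0.3,0],[0,0,0,0.3,0],[0,0,0,0.3,0],[0,0,0,0.3,0],[0,0,0,0.3,0]]]' | sed -n '2p;4p'
python3 -m jog '[[[0,0,0,0.1,0],[0,0,0,0.2,0],[0,0,0,0.3,0],[0,0,0,0.3,0],[0,0,0,0.3,0],[0,0,0,0.3,0],[0,0,0,0.3,0],[0,0,0,0.3,0]]]'| sed -n '2p;4p'
```

```text
eef_pos: [0.6774, 0.1244, 0.1031]
force: [-2.6, -0.5, 4.6]
eef_pos: [0.6775, 0.1244, 0.1029]
force: [-6.0, -0.7, 13.1]
```

The button bottomed out (force 13 N, no further travel). Now I let it go, retract and verify.

```bash
python3 -m jog '[[[0,0,0,-0.5,0],[0,0,0,-2,0],[0,0,0,-4.5,0],[0,0,0,-8,0],[0,0,0,-11.5,0],[0,0,0,-14,0],[0,0,0,-15,0],[0,0,0,-15,0]]]' | sed -n '1,2p;4p'
python3 -m jog '[[[0,1,-1.5,0,0],[0,3,-5,0,0],[0,5,-10,0,0],[0,7,-15,0,0],[0,9,-20,0,0],[0,10,-23,0,0],[0,10,-24,0,0],[0,10,-24,0,0]]]' | sed -n '1,2p;4p'
python3 - <<'E'
from h import *
im,W=cam("top"); save(cv2.resize(im[130:300,165:385],None,fx=3.5,fy=3.5),"crop3.png")
w=W.reshape(-1,3)
for n,c,zl,zh in(("button",(.678,.124),.083,.1),("carr",(.585,.125),.03,.038),("unit_r",(.577,-.1986),.085,.11),("unit_l",(.389,.208),.08,.11)):
    m=(abs(w[:,0]-c[0])<(.03 if c[0]>.6 else .058))&(abs(w[:,1]-c[1])<.058)&(w[:,2]>zl)&(w[:,2]<zh)
    print(n,m.sum(),np.round(np.nanmedian(w[m],0),4),np.round(w[m].max(0),4))
E
```

```text
t: 25.3
eef_pos: [0.6777, 0.1244, 0.2499]
force: [-0.2, -0.2, -0.1]
t: 26.3
eef_pos: [0.5734, -0.1138, 0.2485]
force: [0.4, -0.6, 0.4]
button 63 [0.6784 0.1249 0.0867] [0.6902 0.1369 0.0922]
carr 574 [0.5689 0.103  0.0351] [0.6355 0.1826 0.0379]
  return np.nanmean(a, axis, out=out, keepdims=keepdims)
Traceback (most recent call last):
ValueError: zero-size array to reduction operation maximum which has no identity
```

View pics/crop3.png

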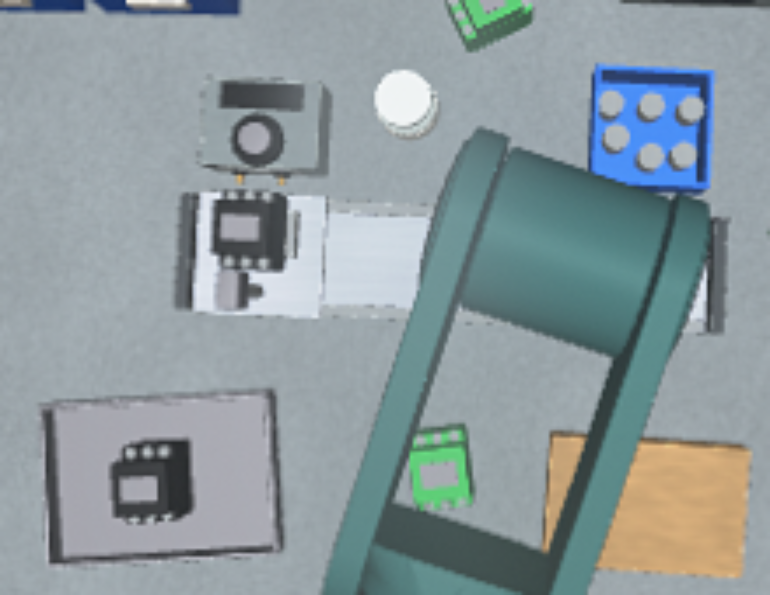

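The picture shows the unit upright in the tray at (150,480) and the carriage at the end stop (190,252). The button is up again at (257,138). The arm hides unit_r here and touches nothing; its forces read about zero at z 0.25.

```bash
python3 -c "from cell import manip; print(manip.close_job())"
```

```text
the job is handed in; nothing more can be done
None
```

I handed the job in at about 26 s: unit_l stands upright in the tray, the carriage is at the +y end stop, the start button was pressed fully and is up again, and unit_r hadn't moved when last checked, before the button press (the arm hid it in the final picture).

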